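# Load the intake-runner stubs onto their wash pallets and pin the long one

### The arm

A 6-joint arm with a two-finger parallel gripper is mounted at the origin on the work surface. World frame = base frame: x ahead of the robot, y to its left, z up, the work surface at z = 0. Lengths are in m, angles in rad, forces in N, time in s.
With the tool pointing down it reaches from about 0.35 to 0.775 m from the base axis. Payload 5.5 kg.
Tool frame: the origin (TCP) lies midway between the tips of the shut fingers; the grasp point (between the pads) lies 19 mm behind it; z points along the fingers, y is the line along which they close (so a half turn about z gives the same grasp; the last joint's range is limited). The gripper opens to 85 mm and grips with 20 to 120 N. Pads are 22 mm wide; open, the fingers measure 114 mm over their backs; the gripper's body (76 mm by 85 mm) begins 54 mm behind the grasp point. The pads swing forward as they close: fully open they stand 13 mm farther back than shut.
Start: joints at [1.043, 0.313, 0.046, 1.304, 0, 1.431], TCP at [0.217, 0.532, 0.231] pointing down, gripper open.
Joint ranges: [-2.76, 2.76], [-0.86, 1.69], [-1.03, 1.26], [-2.2, 2.34], [-1.47, 1.5], [-3.14, 3.14]. Speed limits (rad/s): [2.57, 2.57, 3.14, 3.14, 3.14, 3.14].

### API

Orientations are given as a unit quaternion [w, x, y, z].
In Python, from workcell import env gives the robot as it stands. The module is installed in compiled form; this text tells all that it offers.
- The arm moves only by the tool carry_out, never from a script. Its argument "series" is a list of rows, each an object with "delta_rot": the turn, a rotation vector about the world's x, y, z normalised to -1 to 1, where 1 is 0.1 rad, a list of three; "travel": the shift along the world's x, y, z normalised to -1 to 1, where 1 is 0.025 m, a list of three; "fingers": the closure, from -1 (fully open) to 1 (shut). In form: [{"delta_rot": [ax, ay, az], "travel": [tx, ty, tz], "fingers": fingers}, ...]. A call has 1 to 5 rows; each row shifts and turns the commanded pose from where the row before left it; what a row does not reach is not made up. A row lasts 1/8 s, in which the tool goes at most 62.5 mm and 10.7 degrees, less where a joint would pass 70% of its speed; a pose out of reach is approached as far as the arm can. A call with a number of a shift or a turn outside -1 to 1 is refused whole. A call with a gripper value outside its range is refused whole. The fingers move at their own pace and stop on an object; "squeeze" is the grip in N (left out, the last holds). Time passes only in rows, so rows that do not move let the fingers close. It gives the time, the measured TCP pose, the force, the opening and the grip force at its end, in the units of the state.
- env.get_state(): the state, without advancing time (a new reading comes with each control period).
- env.read_camera(name): name is "scene" or "top" or "wrist"; returns a dict with "color" (420x560x3 uint8, red, green, blue), "fx", "fy", "cx", "cy" (pixels), "world_from_camera" (4x4, takes a point from camera to world coordinates); the wrist camera has in their place "hand_eye" (4x4, takes a point from camera to tool coordinates, whose origin is the TCP and whose axes are the flange's). Camera axes: x right, y up, looking along -z (the intrinsics and any distortion apply to the point x, -y, -z); pixel columns grow to the right and rows downward; lengths in m; the calibration is good to about 2 mm. A picture is of the moment at which its call begins: read the wrist's pose just before it. There is no depth.
- env.hand_in(): hands the job in; it is judged then, once.
The state is a dict: "clock": time; "joint_pos": joint angles; "qvel": joint speeds; "tau": joint torques, N m; "tcp_pos": TCP position; "orientation": TCP orientation; "wrist_force": force on the tool from outside, world axes, zero at the start; "ft_torque": the same for the moment, N m; "finger_gap": finger opening in m; "grip_force": force on a finger pad.
Only numpy, scipy, OpenCV 4.12 (cv2) and the standard library are available. Lean on these libraries where they do the work, as an engineer would, in place of code of your own. Each camera call takes 0.05 s, during which the arm holds its last target. There are 200 camera calls.

### The job

Pick out the three flanged aluminium runner stubs and set each one, neck up and lying flat in the pocket, in the wash pallet whose pocket matches the shape of its flange: round, square, oblong. Lay the long one with its pin hole over the hole in its pallet, then take the steel locating pin from its ring and push it fully home, upright, through both holes. Leave the two solid steel offcuts where they stand.

Things in the scene. Friction and masses are not known exactly. Their poses are not given: they have to be found in the camera images.
- stub_round: Loose aluminium intake-runner stub: a round flange, 64 mm across and 8 mm thick, with an upright hollow round neck on its middle, 40 mm outside diameter, 32 mm bore; 55 mm high in all. About 0.16 kg. Grip it by the neck. Origin on the neck's axis at the underside of the flange, z up.
- stub_square: Loose aluminium intake-runner stub: a square flange, 60 x 60 mm and 8 mm thick, with an upright hollow square neck on its middle, 38 x 38 mm outside; 55 mm high in all. About 0.17 kg. Grip it by the neck. Origin on the neck's axis at the underside of the flange; x and y along the sides, z up.
- stub_long: Loose aluminium runner stub, 0.19 kg, 55 mm high: oblong flange 8 mm thick, 56 mm along y, from x = -30 to +74 mm; hollow oblong neck (44 along x, 30 along y) upright at x = 0; a 20 mm pin hole through the flange at x = +54, y = 0. Grip the neck across y. Origin on the neck axis at the flange's underside, z up. At the start the hole end points roughly away from the robot (+-0.45 rad).
- pallet_round: Fixed plastic wash pallet, grey with a white rim, 100 x 100 mm, with a shallow round pocket of 80 mm diameter in its middle: pocket floor 14 mm above the bench, rim top at 20 mm (pocket 6 mm deep). Origin at the middle of its underside, on the bench, z up.
- pallet_square: Fixed plastic wash pallet, grey with a white rim, 100 x 100 mm, with a shallow square pocket of 76 x 76 mm in its middle: pocket floor 14 mm above the bench, rim top at 20 mm. Origin at the middle of its underside, on the bench; x and y along the sides, z up.
- pallet_long: Fixed wash pallet, grey with a white rim, 132 x 84 mm, oblong pocket x = -36 to +80, y = -34 to +34 mm; pocket floor 14 mm above the bench, rim top 20 mm. A 17 mm pin hole through the floor to the bench at x = +54, y = 0. Origin on the bench under where the long stub's neck axis belongs, z up, x towards the hole, which points roughly away from the robot (+-0.35 rad).
- pin: Loose steel pin, 0.07 kg, 58 mm long, upright: bullet-nosed shank 12 mm wide, 21 mm long (nose 9 mm, 4 mm at the tip); collar 26 mm wide, 5 mm thick; round grip 16 mm wide, 32 mm long, on top. At the start it hangs by its collar in a fixed dark ring 46 mm wide, 24 mm high, tip 3 mm over the bench. When home the collar rests on the flange, tip 1 mm over the bench. Origin at the tip, z up.
- offcut_round: Loose solid steel bar offcut, a plain cylinder without flange or bore, 40 mm diameter, 50 mm high, standing on the bench. Origin at the middle of its underside. Not part of the job.
- offcut_square: Loose solid steel bar offcut, a plain square block without flange or bore, 38 x 38 mm, 50 mm high, standing on the bench. Origin at the middle of its underside. Not part of the job.
Mind the look-alikes: they are no part of the job. Leave any blue or yellow look-alike of the stub_square alone.

How it is judged:
By the outcome, as a careful person would: the job done as asked, in the order asked, and still so for the second after the job is handed in, with the robot touching nothing.
It also fails if it takes over 102 s, if anything falls off the work surface, if the arm or the gripper's body presses on something with over 40 N, if the wrist force passes 120 N, or if a joint passes its speed limit or range.

## Working session

There is one attempt and no reset: what is moved stays moved. The work goes in short steps, Python scripts to look and compute and a tool call to move; the robot and the scene stay as the last step left them, time stands still between calls to the robot, and variables do not carry over. Pictures are saved under pics/ and viewed, at most 14 in all, crops included, and the job is handed in when it is done.

Besides the shell and the picture viewer there is one more tool, called as a command line: name --argument value ..., lists and objects as JSON in quotes. carry_out: Moves the arm, as the interface text tells. Its arguments: {"type":"object","properties":{"series":{"type":"array","items":{"type":"object","properties":{"delta_rot":{"type":"array","items":{"type":"number"}},"travel":{"type":"array","items":{"type":"number"}},"fingers":{"type":"number"}}}},"squeeze":{"type":"number"}},"required":["series"]}

```bash
mkdir -p pics; cat > h.py <<'E'
import numpy as np, cv2
from workcell import env
def save(name,fn):
    d=env.read_camera(name); cv2.imwrite('pics/'+fn+'.png',d['color'][:,:,::-1]); return d
E
python3 - <<'E'
from h import *
for n in ('top','scene'):
    d=save(n,n+'0'); print(n,{k:(np.round(v,4).tolist() if k!='color' else v.shape) for k,v in d.items()})
    np.savez('pics/'+n+'0.npz',**d)
print(env.get_state())
E
```

```text
top {'color': (420, 560, 3), 'fx': 431.4312, 'fy': 431.4312, 'cx': 282.4428, 'cy': 211.4839, 'world_from_camera': [[0.0256, 0.996, -0.0851, 0.4148], [-0.9995, 0.024, -0.0198, 0.0526], [-0.0177, 0.0856, 0.9962, 1.1185], [0.0, 0.0, 0.0, 1.0]]}
scene {'color': (420, 560, 3), 'fx': 387.2718, 'fy': 387.2718, 'cx': 278.9534, 'cy': 216.1761, 'world_from_camera': [[-0.4295, -0.4958, 0.7548, 1.238], [0.9028, -0.2159, 0.372, 0.4345], [-0.0215, 0.8412, 0.5403, 0.575], [0.0, 0.0, 0.0, 1.0]]}
{'clock': 0.1, 'joint_pos': array([ 1.04341862e+00,  3.13930396e-01,  4.50987256e-02,  1.30357011e+00,
       -9.05307713e-06,  1.43121281e+00]), 'qvel': array([-1.35703096e-03, -5.92469569e-04,  3.64030598e-03,  8.01011937e-04,
       -9.87249866e-05, -1.24552005e-04]), 'tau': array([ 1.93913016e-03, -4.81727922e+01,  2.99242777e+01,  1.27546827e-02,
       -1.23937120e-04,  2.78047605e-05]), 'tcp_pos': array([0.21721408, 0.53191911, 0.23049763]), 'orientation': array([-2.58482782e-04,  1.92684349e-01,  9.81260464e-01, -7.59986078e-04]), 'wrist_force': array([ 0.61341536, -0.55529076, -0.02124805]), 'ft_torque': array([ 0.06379329, -0.02711562,  0.00953751]), 'grip_force': 0.0, 'finger_gap': 0.08553175844709829}
```

View pics/top0.png

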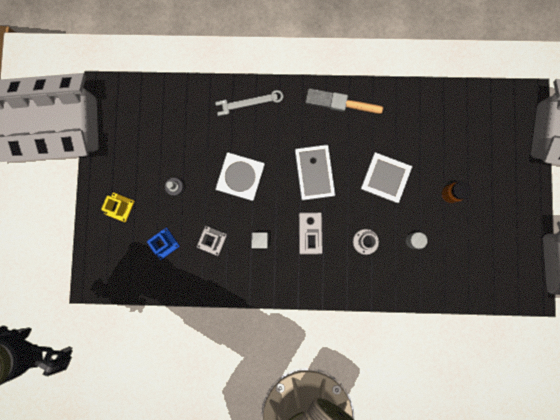

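View pics/scene0.png

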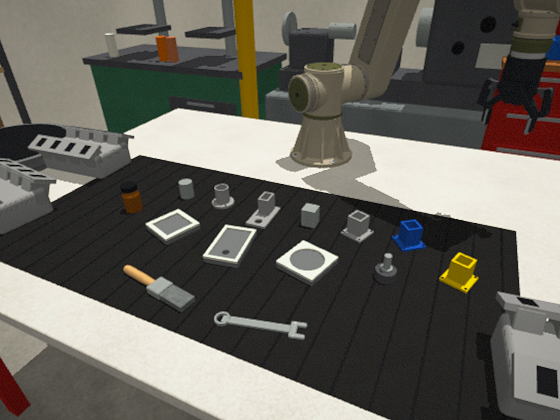

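The top view shows the following (pixel positions in brackets):
- Square stub (211,240), long stub (311,233) and round stub (366,242).
- Offcuts (260,240) and (417,240).
- Pallets: round (240,175), long (314,172) and square (386,177).
- Pin ring (174,186).
- Blue and yellow decoys (162,243) and (117,207).

The scene view shows the same things: round pallet (307,262), long pallet (231,244), square pallet (173,225), pin (386,268), and stubs at (358,225), (265,210) and (222,196).

```bash
cat >> h.py <<'E'
def ray(d,px,T=None):
    T=d['world_from_camera'] if T is None else T
    px=np.atleast_2d(np.asarray(px,float))
    c=np.stack([(px[:,0]-d['cx'])/d['fx'],-(px[:,1]-d['cy'])/d['fy'],-np.ones(len(px))],1)
    return T[:3,3],c@T[:3,:3].T
def plane(d,px,z,T=None):
    o,v=ray(d,px,T); return o+v*((z-o[2])/v[:,2])[:,None]
def tri(rays):
    A=np.zeros((3,3));b=np.zeros(3)
    for o,v in rays:
        v=v/np.linalg.norm(v);P=np.eye(3)-np.outer(v,v);A+=P;b+=P@o
    p=np.linalg.solve(A,b)
    return p,[np.linalg.norm(np.cross(p-o,v/np.linalg.norm(v))) for o,v in rays]
def blobs(img,lo,amin=30,amax=6000):
    m=(img.min(2)>lo).astype(np.uint8)
    cs,_=cv2.findContours(m,cv2.RETR_EXTERNAL,cv2.CHAIN_APPROX_NONE)
    return [c for c in cs if amin<cv2.contourArea(c)<amax]
E
python3 - <<'E'
from h import *
D={n:dict(np.load(f'pics/{n}0.npz')) for n in('top','scene')}
for n,box in(('top',(90,140,440,270)),('scene',(120,170,480,290))):
    for c in blobs(D[n]['color'],75):
        (x,y),s,a=cv2.minAreaRect(c)
        if box[0]<x<box[2] and box[1]<y<box[3]:
            print(n,np.round([x,y,*s,a],1),cv2.contourArea(c), plane(D[n],[x,y],.02)[0].round(3),cv2.boxPoints(((x,y),s,a)).round(0).tolist() if cv2.contourArea(c)>900 else '')
# pallet corners
def quad(n,x,y):
    c=[c for c in blobs(D[n]['color'],110,600) if cv2.pointPolygonTest(c,(x,y),False)>0][0]
    h=cv2.convexHull(c)
    q=cv2.approxPolyN(h,4)[0] if hasattr(cv2,'approxPolyN') else cv2.approxPolyDP(h,8,True)[:,0]
    return np.array(q,float).reshape(-1,2)
for nm,t,s in(('round',(240,175),(307,262)),('long',(314,180),(231,244)),('square',(386,177),(173,225))):
    qt,qs=quad('top',*t),quad('scene',*s)
    wt,ws=plane(D['top'],qt,.02),plane(D['scene'],qs,.02)
    for i in range(4):
        j=np.argmin(np.linalg.norm(ws-wt[i],axis=1))
        p,e=tri([(lambda r:(r[0],r[1][0]))(ray(D['top'],qt[i])),(lambda r:(r[0],r[1][0]))(ray(D['scene'],qs[j]))])
        print(nm,p.round(4),np.round(e[0],4),wt[i].round(3))
    print(nm,'c top',wt.mean(0).round(4),'scene',ws.mean(0).round(4),[np.linalg.norm(wt[i]-wt[i-1]).round(3) for i in range(4)])
E
```

```text
top [418.5 240.   16.   17.   90. ] 215.0 [ 0.445 -0.271  0.02 ] 
top [259. 240.  16.  16.  90.] 250.0 [0.434 0.132 0.02 ] 
top [365.5 241.5  25.   25.   90. ] 507.0 [ 0.437 -0.138  0.02 ] 
top [211.2 240.4  24.3  24.2  22.4] 535.0 [0.43  0.254 0.02 ] 
top [310.5 233.   42.   23.   90. ] 922.0 [0.455 0.002 0.02 ] [[299.0, 212.0], [322.0, 212.0], [322.0, 254.0], [299.0, 254.0]]
top [173.2 186.2  16.3  15.6  45. ] 200.5 [0.567 0.358 0.02 ] 
top [386.1 177.4  41.4  40.6  20.6] 1602.5 [ 0.603 -0.189  0.02 ] [[360.0, 189.0], [374.0, 151.0], [413.0, 166.0], [398.0, 204.0]]
top [239.7 176.   40.7  40.4  16.7] 1560.5 [0.598 0.187 0.02 ] [[214.0, 190.0], [226.0, 151.0], [265.0, 162.0], [253.0, 201.0]]
top [314.4 172.   52.8  34.8  81.9] 1737.0 [ 0.613 -0.005  0.02 ] [[293.0, 148.0], [328.0, 143.0], [335.0, 196.0], [301.0, 201.0]]
scene [156.6 285.4  74.9  20.8  29.1] 886.5 [ 0.807 -0.068  0.02 ] 
scene [384.6 265.   23.1  19.5  75.1] 248.0 [0.549 0.351 0.02 ] 
scene [306.4 259.7  54.1  34.9  26.6] 1383.5 [0.602 0.187 0.02 ] [[274.0, 263.0], [290.0, 232.0], [338.0, 256.0], [323.0, 287.0]]
scen
[... 1023 characters left out ...]
0276 0.0203] 0.0001 [0.539 0.028 0.02 ]
long [0.6744 0.0478 0.0214] 0.0011 [0.674 0.049 0.02 ]
long [ 0.6863 -0.0383  0.0195] 0.0007 [ 0.687 -0.039  0.02 ]
long c top [ 0.6129 -0.0053  0.02  ] scene [ 0.6128 -0.0059  0.02  ] [np.float64(0.136), np.float64(0.088), np.float64(0.137), np.float64(0.089)]
square [ 0.6342 -0.2555  0.0207] 0.0009 [ 0.634 -0.255  0.02 ]
square [ 0.5379 -0.22    0.0211] 0.001 [ 0.537 -0.219  0.02 ]
square [ 0.5718 -0.1234  0.0179] 0.0006 [ 0.571 -0.123  0.02 ]
square [ 0.6691 -0.1585  0.0178] 0.0007 [ 0.668 -0.158  0.02 ]
square c top [ 0.6026 -0.1886  0.02  ] scene [ 0.6041 -0.1897  0.02  ] [np.float64(0.103), np.float64(0.103), np.float64(0.103), np.float64(0.103)]
```

```bash
python3 - <<'E'
from h import *
d=env.read_camera('wrist'); print(d['hand_eye'].round(4).tolist(),d['fx'],d['fy'],d['cx'],d['cy'],[k for k in d])
D=dict(np.load('pics/top0.npz'))
for nm,p,z in(('lhole',(312.5,160.5),.014),('pin',(173.2,186.2),.02)): print(nm,plane(D,p,z).round(4))
E
```

```text
[[-0.0006, 0.9495, 0.3136, 0.0794], [1.0, 0.0007, -0.0, -0.0004], [-0.0002, 0.3136, -0.9495, -0.143], [0.0, 0.0, 0.0, 1.0]] 324.3149700229164 324.3149700229164 284.6620777022232 205.34324434187522 ['color', 'fx', 'fy', 'cx', 'cy', 'hand_eye']
lhole [[0.6437 0.     0.014 ]]
pin [[0.5673 0.358  0.02  ]]
```

carry_out --series '[{"delta_rot": [0, 0, 0.32], "travel": [0.6, -0.9, 0], "fingers": -1}, {"delta_rot": [0, 0, 0.32], "travel": [0.6, -0.9, 0], "fingers": -1}, {"delta_rot": [0, 0, 0.32], "travel": [0.6, -0.9, 0], "fingers": -1}, {"delta_rot": [0, 0, 0.32], "travel": [0.6, -0.9, 0], "fingers": -1}, {"delta_rot": [0, 0, 0.32], "travel": [0.6, -0.9, 0], "fingers": -1}]'

```text
clock: 0.78
tcp_pos: [0.2927, 0.4189, 0.231]
orientation: [-0.0, 0.113, 0.994, -0.0]
wrist_force: [0.6, -0.2, 0.5]
finger_gap: 0.0853
grip_force: 0.0
```

carry_out --series '[{"delta_rot": [0, 0, 0.32], "travel": [0.6, -0.9, 0], "fingers": -1}, {"delta_rot": [0, 0, 0.32], "travel": [0.6, -0.9, 0], "fingers": -1}, {"delta_rot": [0, 0, 0.32], "travel": [0.6, -0.9, 0], "fingers": -1}, {"delta_rot": [0, 0, 0.32], "travel": [0.6, -0.9, 0], "fingers": -1}, {"delta_rot": [0, 0, 0.32], "travel": [0.6, -0.9, 0], "fingers": -1}]'

```text
clock: 1.4
tcp_pos: [0.3677, 0.3065, 0.2311]
orientation: [-0.0, 0.033, 0.999, -0.0]
wrist_force: [-0.1, -0.6, -0.3]
finger_gap: 0.0855
grip_force: 0.0
```

```bash
cat >> h.py <<'E'
from scipy.spatial.transform import Rotation as R
def wrist(fn):
    s=env.get_state(); d=save('wrist',fn); q=s['orientation']; T=np.eye(4)
    T[:3,:3]=R.from_quat([q[1],q[2],q[3],q[0]]).as_matrix(); T[:3,3]=s['tcp_pos']
    d['world_from_camera']=T@d['hand_eye']; np.savez('pics/'+fn+'.npz',**d); return d
def proj(d,p):
    T=d['world_from_camera'];c=(np.atleast_2d(p)-T[:3,3])@T[:3,:3]
    return np.stack([d['cx']+d['fx']*c[:,0]/-c[:,2],d['cy']+d['fy']*c[:,1]/c[:,2]],1)
E
python3 - <<'E'
from h import *
d=wrist('w1'); print(proj(d,[[.43,.254,.055],[.43,.002,.055],[.567,.358,.06],[.6,.187,.014]]).round(0))
E
```

```text
[[241. 241.]
 [ 11. 255.]
 [340. 343.]
 [209. 345.]]
```

View pics/w1.png

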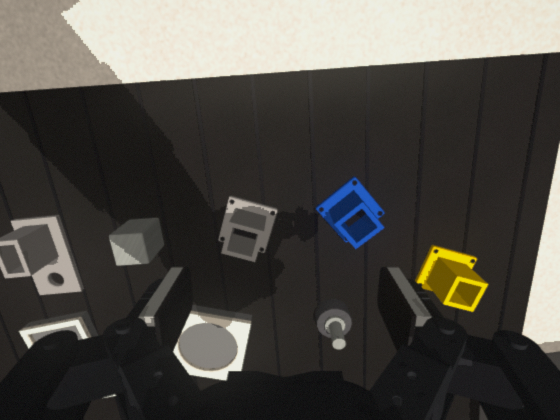

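The wrist view shows the square stub's neck top at (243,244), the pin grip top at (338,342), the long stub at left (12,258) with its hole at (57,279), and the round pallet at (208,347). My projections agree to within a few pixels.

carry_out --series '[{"delta_rot": [0, 0, 0.07], "travel": [0, -1, 0], "fingers": -1}, {"delta_rot": [0, 0, 0.07], "travel": [0, -1, 0], "fingers": -1}, {"delta_rot": [0, 0, 0.07], "travel": [0, -1, 0], "fingers": -1}, {"delta_rot": [0, 0, 0.07], "travel": [0, -1, 0], "fingers": -1}, {"delta_rot": [0, 0, 0.07], "travel": [0, -1, 0], "fingers": -1}]'

```text
clock: 2.08
tcp_pos: [0.3672, 0.1817, 0.2312]
orientation: [-0.0, 0.016, 1.0, 0.0]
wrist_force: [0.6, 0.3, 0.3]
finger_gap: 0.0854
grip_force: 0.0
```

carry_out --series '[{"delta_rot": [0, 0, 0.07], "travel": [0, -1, 0], "fingers": -1}, {"delta_rot": [0, 0, 0.07], "travel": [0, -1, 0], "fingers": -1}, {"delta_rot": [0, 0, 0.07], "travel": [0, -1, 0], "fingers": -1}, {"delta_rot": [0, 0, 0.07], "travel": [0, -1, 0], "fingers": -1}, {"delta_rot": [0, 0, 0.07], "travel": [0, -1, 0], "fingers": -1}]'

```text
clock: 2.7
tcp_pos: [0.3672, 0.0567, 0.2312]
orientation: [-0.0, -0.001, 1.0, 0.0]
wrist_force: [0.5, -0.4, 0.2]
finger_gap: 0.0852
grip_force: 0.0
```

```bash
python3 - <<'E'
from h import *
d=wrist('w2'); print(proj(d,[[.43,.254,.055],[.43,.002,.055],[.43,-.14,.055]]).round(0))
E
```

```text
[[469. 238.]
 [234. 238.]
 [102. 238.]]
```

View pics/w2.png

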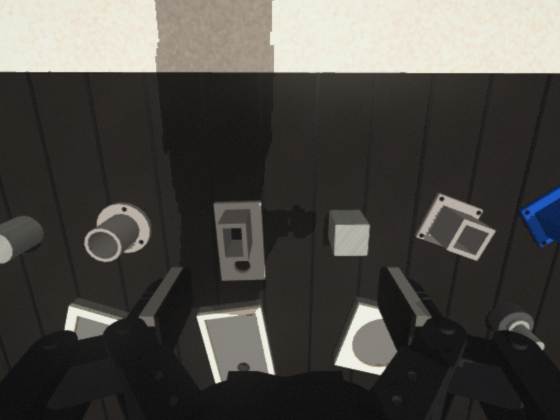

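W2 shows the round neck top at (103,245), the long neck top at (235,238) with its hole at (242,266), and the square neck top at (472,240). The offcuts are at (15,238) and (349,233).

carry_out --series '[{"delta_rot": [0, 0, 0], "travel": [0.1, -1, -0.2], "fingers": -1}, {"delta_rot": [0, 0, 0], "travel": [0.1, -1, -0.2], "fingers": -1}, {"delta_rot": [0, 0, 0], "travel": [0.1, -1, -0.2], "fingers": -1}, {"delta_rot": [0, 0, 0], "travel": [0.1, -1, -0.2], "fingers": -1}, {"delta_rot": [0, 0, 0], "travel": [0.1, -1, -0.2], "fingers": -1}]'

```text
clock: 3.38
tcp_pos: [0.38, -0.068, 0.2061]
orientation: [0.0, -0.001, 1.0, 0.0]
wrist_force: [-0.0, 0.1, 0.2]
finger_gap: 0.085
grip_force: 0.0
```

carry_out --series '[{"delta_rot": [0, 0, 0], "travel": [0.1, -1, -0.2], "fingers": -1}, {"delta_rot": [0, 0, 0], "travel": [0.1, -1, -0.2], "fingers": -1}, {"delta_rot": [0, 0, 0], "travel": [0.1, -1, -0.2], "fingers": -1}]'

```text
clock: 3.75
tcp_pos: [0.3876, -0.143, 0.191]
orientation: [-0.0, -0.001, 1.0, 0.0]
wrist_force: [0.4, -0.1, 0.3]
finger_gap: 0.0855
grip_force: 0.0
```

```bash
python3 - <<'E'
from h import *
d=wrist('w3')
W={n:dict(np.load(f'pics/{n}.npz')) for n in('w1','w2','w3')}
p=proj(d,[.43,-.14,.055])[0]; print(p)
# contact sheet of crops x4
def crop(n,x,y,r=37):
    x,y=int(x),int(y); x0=max(0,x-r); y0=y-r
    c=W[n]['color'][y0:y0+2*r,x0:x0+2*r]; print(n,x0,y0); return cv2.resize(c,(266,266),interpolation=cv2.INTER_CUBIC)
sheet=np.vstack([np.hstack([crop('w2',103,232),crop('w3',*p),crop('w1',248,228)]),np.hstack([crop('w2',455,227),crop('w1',40,258),crop('w2',240,240)])])
cv2.imwrite('pics/sheet.png',sheet[:,:,::-1])
E
```

```text
[288.57826652 235.75051053]
w2 66 195
w3 251 198
w1 211 191
w2 418 190
w1 3 221
w2 203 203
```

View pics/sheet.png

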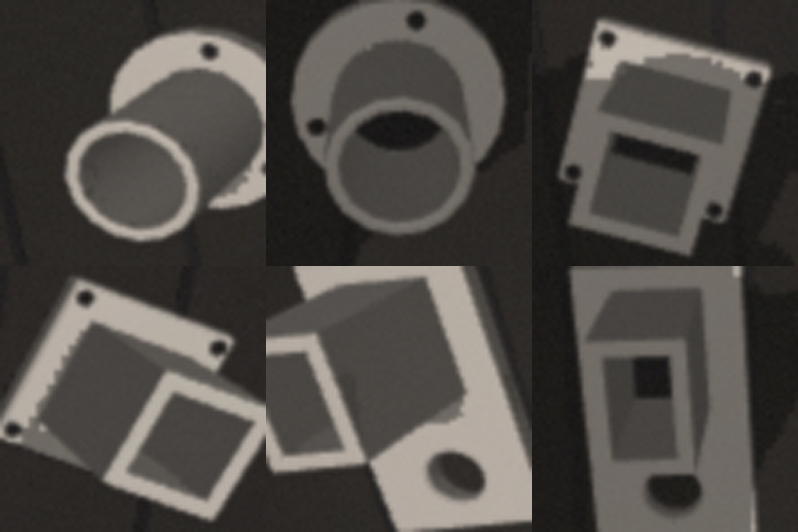

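The sheet, converted back to image pixels, gives:
- Round rim centre: w2 (103.0,245.3), w3 (288.3,244.2).
- Square neck top: w1 (242.6,242.5), w2 (470.2,240.1).
- Long neck top: w2 (232.5,241.7).
- Long stub hole: w1 (55.9,279.1), w2 (241.9,266.4).

```bash
python3 - <<'E'
from h import *
W={n:dict(np.load(f'pics/{n}.npz')) for n in('w1','w2','w3')}
def t(*a):
    L=[]
    for n,p in a: o,v=ray(W[n],p); L.append((o,v[0]))
    return tri(L)
print('round',t(('w2',(103,245.3)),('w3',(288.3,244.2))),plane(W['w3'],(288.3,244.2),.055))
print('square',t(('w1',(242.6,242.5)),('w2',(470.2,240.1))),plane(W['w1'],(242.6,242.5),.055))
print('hole',t(('w1',(55.9,279.1)),('w2',(241.9,266.4))))
print('long',plane(W['w2'],(232.5,241.7),.055))
k=3.595
sq=np.array([(611,133),(700,157),(682,237),(590,213)])-[532,0]
P=plane(W['w1'],sq/k+[211,191],.055); print(P.round(4)); 
for i in range(4): v=P[i]-P[i-1]; print(np.linalg.norm(v).round(4),np.degrees(np.arctan2(v[1],v[0])).round(1))
sq=np.array([(165,373),(268,412),(212,521),(105,478)])-[0,266]
P=plane(W['w2'],sq/k+[418,190],.055)
for i in range(4): v=P[i]-P[i-1]; print(np.linalg.norm(v).round(4),np.degrees(np.arctan2(v[1],v[0])).round(1))
sq=np.array([(585,340),(687,338),(688,470),(592,472)])-[532,266]
P=plane(W['w2'],sq/k+[203,203],.055)
for i in range(4): v=P[i]-P[i-1]; print('l',np.linalg.norm(v).round(4),np.degrees(np.arctan2(v[1],v[0])).round(1))
E
```

```text
round (array([ 0.43880326, -0.1402147 ,  0.05478654]), [np.float64(3.6536879129942574e-05), np.float64(3.653687912981705e-05)]) [[ 0.43866287 -0.14021808  0.055     ]]
square (array([0.43238298, 0.25589227, 0.05448082]), [np.float64(0.00013733081092563636), np.float64(0.0001373308109257718)]) [[0.4322993  0.25597199 0.055     ]]
hole (array([0.48979193, 0.00195582, 0.00717567]), [np.float64(0.0006743518399549521), np.float64(0.0006743518399548563)])
long [[ 4.34273323e-01 -1.65612313e-05  5.50000000e-02]]
[[0.4149 0.2476 0.055 ]
 [0.4243 0.2731 0.055 ]
 [0.4502 0.2652 0.055 ]
 [0.4403 0.2382 0.055 ]]
0.0271 159.8
0.0272 69.7
0.0271 -17.0
0.0287 -110.2
0.036 160.2
0.0349 69.4
0.0373 -15.2
0.0379 -112.4
l 0.0433 179.2
l 0.03 91.3
l 0.0432 -1.6
l 0.0293 -88.6
```

carry_out --series '[{"delta_rot": [0, 0, 0], "travel": [0.68, 0.04, -0.9], "fingers": -1}, {"delta_rot": [0, 0, 0], "travel": [0.68, 0.04, -0.9], "fingers": -1}, {"delta_rot": [0, 0, 0], "travel": [0.68, 0.04, -0.9], "fingers": -1}, {"delta_rot": [0, 0, 0], "travel": [0, 0, -1], "fingers": -1}, {"delta_rot": [0, 0, 0], "travel": [0, 0, -1], "fingers": -1}]'

```text
clock: 4.42
tcp_pos: [0.4387, -0.1388, 0.0729]
orientation: [-0.0, -0.001, 1.0, 0.0]
wrist_force: [0.9, -0.9, -0.3]
finger_gap: 0.085
grip_force: 0.0
```

carry_out --series '[{"delta_rot": [0, 0, 0], "travel": [0, 0, -1], "fingers": -1}, {"delta_rot": [0, 0, 0], "travel": [0, 0, -1], "fingers": -1}, {"delta_rot": [0, 0, 0], "travel": [0, 0, 0], "fingers": 1}, {"delta_rot": [0, 0, 0], "travel": [0, 0, 0], "fingers": 1}, {"delta_rot": [0, 0, 0], "travel": [0, 0, 0], "fingers": 1}]' --squeeze 40

```text
clock: 5.05
tcp_pos: [0.4394, -0.1399, 0.0252]
orientation: [0.001, -0.001, 1.0, -0.0]
wrist_force: [-0.4, 0.2, 1.4]
finger_gap: 0.0394
grip_force: 40.1
```

carry_out --series '[{"delta_rot": [0, 0, 0], "travel": [0, 0, 0], "fingers": 1}, {"delta_rot": [0, 0, 0], "travel": [0, 0, 0], "fingers": 1}]'

```text
clock: 5.3
tcp_pos: [0.4394, -0.1399, 0.0251]
orientation: [0.001, -0.001, 1.0, -0.0]
wrist_force: [-0.8, 1.2, 6.5]
finger_gap: 0.0393
grip_force: 40.6
```

carry_out --series '[{"delta_rot": [0, 0, 0], "travel": [0, 0, 0.4], "fingers": 1}, {"delta_rot": [0, 0, 0], "travel": [0, 0, 1], "fingers": 1}, {"delta_rot": [0, 0, 0], "travel": [0, 0, 1], "fingers": 1}, {"delta_rot": [0, 0, 0], "travel": [0, 0, 1], "fingers": 1}, {"delta_rot": [0, 0, 0], "travel": [0.45, 0.933, 0], "fingers": 1}]'

```text
clock: 5.92
tcp_pos: [0.4513, -0.1178, 0.1116]
orientation: [0.002, 0.0, 1.0, -0.001]
wrist_force: [0.5, 0.1, -2.0]
finger_gap: 0.0391
grip_force: 40.6
```

carry_out --series '[{"delta_rot": [0, 0, 0], "travel": [0.45, 0.933, 0], "fingers": 1}, {"delta_rot": [0, 0, 0], "travel": [0.45, 0.933, 0], "fingers": 1}, {"delta_rot": [0, 0, 0], "travel": [0.45, 0.933, 0], "fingers": 1}, {"delta_rot": [0, 0, 0], "travel": [0.45, 0.933, 0], "fingers": 1}, {"delta_rot": [0, 0, 0], "travel": [0.45, 0.933, 0], "fingers": 1}]'

```text
clock: 6.55
tcp_pos: [0.5063, 0.001, 0.1095]
orientation: [0.0, -0.001, 1.0, -0.0]
wrist_force: [1.1, 1.0, -0.9]
finger_gap: 0.0393
grip_force: 40.6
```

carry_out --series '[{"delta_rot": [0, 0, 0], "travel": [0.45, 0.933, 0], "fingers": 1}, {"delta_rot": [0, 0, 0], "travel": [0.45, 0.933, 0], "fingers": 1}, {"delta_rot": [0, 0, 0], "travel": [0.45, 0.933, 0], "fingers": 1}, {"delta_rot": [0, 0, 0], "travel": [0.45, 0.933, 0], "fingers": 1}, {"delta_rot": [0, 0, 0], "travel": [0.45, 0.933, 0], "fingers": 1}]'

```text
clock: 7.18
tcp_pos: [0.5625, 0.1177, 0.1093]
orientation: [0.0, -0.001, 1.0, 0.0]
wrist_force: [0.8, -0.4, -1.2]
finger_gap: 0.0394
grip_force: 40.6
```

carry_out --series '[{"delta_rot": [0, 0, 0], "travel": [0.45, 0.933, 0], "fingers": 1}, {"delta_rot": [0, 0, 0], "travel": [0.45, 0.933, 0], "fingers": 1}, {"delta_rot": [0, 0, 0], "travel": [0.45, 0.933, 0], "fingers": 1}, {"delta_rot": [0, 0, 0], "travel": [0, 0, 0], "fingers": 1}]'

```text
clock: 7.68
tcp_pos: [0.5965, 0.1883, 0.1091]
orientation: [0.0, -0.002, 1.0, 0.0]
wrist_force: [0.6, 0.3, -2.0]
finger_gap: 0.0394
grip_force: 40.7
```

carry_out --series '[{"delta_rot": [0, 0, 0], "travel": [0.03, -0.07, -0.7], "fingers": 1}, {"delta_rot": [0, 0, 0], "travel": [0, 0, -0.9], "fingers": 1}, {"delta_rot": [0, 0, 0], "travel": [0, 0, -0.7], "fingers": 1}, {"delta_rot": [0, 0, 0], "travel": [0, 0, -0.36], "fingers": 1}, {"delta_rot": [0, 0, 0], "travel": [0, 0, -0.08], "fingers": 1}]'

```text
clock: 8.3
tcp_pos: [0.5963, 0.1848, 0.0399]
orientation: [-0.0, -0.001, 1.0, -0.0]
wrist_force: [0.5, -0.4, -0.8]
finger_gap: 0.0392
grip_force: 40.7
```

carry_out --series '[{"delta_rot": [0, 0, 0], "travel": [0, 0, -0.06], "fingers": 1}, {"delta_rot": [0, 0, 0], "travel": [0, 0, 0], "fingers": 1}]'

```text
clock: 8.55
tcp_pos: [0.5972, 0.1852, 0.0395]
orientation: [0.001, -0.001, 1.0, 0.0]
wrist_force: [-0.3, 0.3, -0.7]
finger_gap: 0.0392
grip_force: 40.7
```

carry_out --series '[{"delta_rot": [0, 0, 0], "travel": [0, 0, 0], "fingers": -1}, {"delta_rot": [0, 0, 0], "travel": [0, 0, 0], "fingers": -1}, {"delta_rot": [0, 0, 0], "travel": [0, 0, 0], "fingers": -1}, {"delta_rot": [0, 0, 0], "travel": [0, 0, 0.3], "fingers": -1}, {"delta_rot": [0, 0, 0], "travel": [0, 0, 1], "fingers": -1}]'

```text
clock: 9.18
tcp_pos: [0.5955, 0.1849, 0.0706]
orientation: [-0.002, -0.001, 1.0, -0.0]
wrist_force: [0.9, 0.5, 0.5]
finger_gap: 0.0855
grip_force: 0.0
```

carry_out --series '[{"delta_rot": [0, 0, 0], "travel": [0, 0, 1], "fingers": -1}, {"delta_rot": [0, 0, 0], "travel": [0, 0, 1], "fingers": -1}, {"delta_rot": [0, 0, -0.5], "travel": [-0.8, 0.35, 0.3], "fingers": -1}, {"delta_rot": [0, 0, -0.5], "travel": [-0.8, 0.35, 0.3], "fingers": -1}, {"delta_rot": [0, 0, -0.5], "travel": [-0.8, 0.35, 0.2], "fingers": -1}]'

```text
clock: 9.8
tcp_pos: [0.5365, 0.2117, 0.1424]
orientation: [0.001, 0.075, 0.997, 0.0]
wrist_force: [-0.3, -0.5, 0.9]
finger_gap: 0.0855
grip_force: 0.0
```

carry_out --series '[{"delta_rot": [0, 0, -0.5], "travel": [-1, 0.35, 0], "fingers": -1}, {"delta_rot": [0, 0, -0.5], "travel": [-1, 0.35, 0], "fingers": -1}, {"delta_rot": [0, 0, -0.5], "travel": [-1, 0.35, 0], "fingers": -1}, {"delta_rot": [0, 0, -0.5], "travel": [-1, 0.35, 0], "fingers": -1}, {"delta_rot": [0, 0, 0], "travel": [0, 0, 0], "fingers": -1}]'

```text
clock: 10.42
tcp_pos: [0.4352, 0.2468, 0.142]
orientation: [-0.0, 0.172, 0.985, 0.0]
wrist_force: [-0.3, -0.4, -0.5]
finger_gap: 0.0855
grip_force: 0.0
```

```bash
python3 - <<'E'
from h import *
d=wrist('w4'); print(env.get_state()['tcp_pos'],proj(d,[[.4324,.2559,.055],[.597,.186,.069]]).round(0))
t=save('top','top1'); T=save('top','x'); i=t['color'][140:290,80:440]; i=cv2.resize(i,None,fx=2,fy=2,interpolation=cv2.INTER_CUBIC)
cv2.imwrite('pics/s2.png',np.vstack([cv2.resize(d['color'],(720,540)) ,])[:,:,::-1]); cv2.imwrite('pics/top1c.png',i[:,:,::-1])
E
```

```text
[0.43667167 0.24669811 0.14208602] [[295. 202.]
 [283. 401.]]
```

View pics/w4.png

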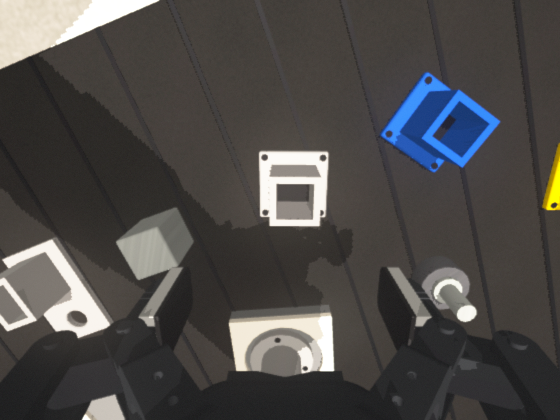

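W4 shows the square neck top at (295,202), as predicted, with its edges square to the image, so the tool yaw is right. The round stub sits in its pocket at (280,353).

carry_out --series '[{"delta_rot": [0, 0, 0], "travel": [-0.17, 0.37, -0.75], "fingers": -1}, {"delta_rot": [0, 0, 0], "travel": [0, 0, -1], "fingers": -1}, {"delta_rot": [0, 0, 0], "travel": [0, 0, -1], "fingers": -1}, {"delta_rot": [0, 0, 0], "travel": [0, 0, -1], "fingers": -1}, {"delta_rot": [0, 0, 0], "travel": [0, 0, -1], "fingers": -1}]'

```text
clock: 11.2
tcp_pos: [0.4338, 0.2554, 0.0218]
orientation: [0.0, 0.173, 0.985, 0.0]
wrist_force: [-0.4, 0.5, 0.4]
finger_gap: 0.0855
grip_force: 0.0
```

carry_out --series '[{"delta_rot": [0, 0, 0], "travel": [0, 0, 0], "fingers": 1}, {"delta_rot": [0, 0, 0], "travel": [0, 0, 0], "fingers": 1}, {"delta_rot": [0, 0, 0], "travel": [0, 0, 0], "fingers": 1}, {"delta_rot": [0, 0, 0], "travel": [0, 0, 0], "fingers": 1}, {"delta_rot": [0, 0, 0], "travel": [0, 0, 0], "fingers": 1}]'

```text
clock: 11.82
tcp_pos: [0.4338, 0.256, 0.0238]
orientation: [0.001, 0.173, 0.985, 0.001]
wrist_force: [0.6, -0.0, 5.9]
finger_gap: 0.0375
grip_force: 42.3
```

carry_out --series '[{"delta_rot": [0, 0, 0], "travel": [0, 0, 0.4], "fingers": 1}, {"delta_rot": [0, 0, 0], "travel": [0, 0, 1], "fingers": 1}, {"delta_rot": [0, 0, 0], "travel": [0, 0, 1], "fingers": 1}, {"delta_rot": [0, 0, 0], "travel": [0, 0, 1], "fingers": 1}, {"delta_rot": [0, 0, 0], "travel": [0, 0, 1], "fingers": 1}]'

```text
clock: 12.45
tcp_pos: [0.4317, 0.2555, 0.1334]
orientation: [-0.001, 0.173, 0.985, -0.0]
wrist_force: [-0.4, -0.1, -2.0]
finger_gap: 0.0374
grip_force: 41.3
```

carry_out --series '[{"delta_rot": [0, 0, 0], "travel": [0.379, -0.989, 0], "fingers": 1}, {"delta_rot": [0, 0, 0], "travel": [0.379, -0.989, 0], "fingers": 1}, {"delta_rot": [0, 0, 0], "travel": [0.379, -0.989, 0], "fingers": 1}, {"delta_rot": [0, 0, 0], "travel": [0.379, -0.989, 0], "fingers": 1}, {"delta_rot": [0, 0, 0], "travel": [0.379, -0.989, 0], "fingers": 1}]'

```text
clock: 13.08
tcp_pos: [0.4793, 0.1313, 0.1326]
orientation: [-0.001, 0.173, 0.985, 0.0]
wrist_force: [0.7, 0.3, -2.3]
finger_gap: 0.0374
grip_force: 41.4
```

carry_out --series '[{"delta_rot": [0, 0, 0], "travel": [0.379, -0.989, 0], "fingers": 1}, {"delta_rot": [0, 0, 0], "travel": [0.379, -0.989, 0], "fingers": 1}, {"delta_rot": [0, 0, 0], "travel": [0.379, -0.989, 0], "fingers": 1}, {"delta_rot": [0, 0, 0], "travel": [0.379, -0.989, 0], "fingers": 1}, {"delta_rot": [0, 0, 0], "travel": [0.379, -0.989, 0], "fingers": 1}]'

```text
clock: 13.7
tcp_pos: [0.5267, 0.0078, 0.1326]
orientation: [-0.001, 0.173, 0.985, 0.0]
wrist_force: [0.6, 0.4, -2.3]
finger_gap: 0.0374
grip_force: 41.4
```

carry_out --series '[{"delta_rot": [0, 0, 0], "travel": [0.379, -0.989, 0], "fingers": 1}, {"delta_rot": [0, 0, 0], "travel": [0.379, -0.989, 0], "fingers": 1}, {"delta_rot": [0, 0, 0], "travel": [0.379, -0.989, 0], "fingers": 1}, {"delta_rot": [0, 0, 0], "travel": [0.379, -0.989, 0], "fingers": 1}, {"delta_rot": [0, 0, 0], "travel": [0.379, -0.989, 0], "fingers": 1}]'

```text
clock: 14.32
tcp_pos: [0.5744, -0.1159, 0.1325]
orientation: [-0.001, 0.173, 0.985, 0.0]
wrist_force: [0.6, -0.4, -2.4]
finger_gap: 0.0375
grip_force: 41.4
```

carry_out --series '[{"delta_rot": [0, 0, 0], "travel": [0.379, -0.989, 0], "fingers": 1}, {"delta_rot": [0, 0, 0], "travel": [0.379, -0.989, 0], "fingers": 1}, {"delta_rot": [0, 0, 0], "travel": [0.379, -0.989, 0], "fingers": 1}, {"delta_rot": [0, 0, 0], "travel": [0, 0, -0.4], "fingers": 1}, {"delta_rot": [0, 0, 0], "travel": [0, 0, -0.4], "fingers": 1}]'

```text
clock: 14.95
tcp_pos: [0.6024, -0.1891, 0.1116]
orientation: [-0.001, 0.173, 0.985, 0.0]
wrist_force: [-0.9, 0.6, -1.8]
finger_gap: 0.0372
grip_force: 41.4
```

carry_out --series '[{"delta_rot": [0, 0, 0], "travel": [0.04, 0, -0.9], "fingers": 1}, {"delta_rot": [0, 0, 0], "travel": [0, 0, -0.9], "fingers": 1}, {"delta_rot": [0, 0, 0], "travel": [0, 0, -0.7], "fingers": 1}, {"delta_rot": [0, 0, 0], "travel": [0, 0, -0.35], "fingers": 1}, {"delta_rot": [0, 0, 0], "travel": [0, 0, -0.06], "fingers": 1}]'

```text
clock: 15.58
tcp_pos: [0.6037, -0.189, 0.0393]
orientation: [-0.001, 0.173, 0.985, 0.0]
wrist_force: [-0.4, 0.5, -2.1]
finger_gap: 0.0374
grip_force: 41.4
```

carry_out --series '[{"delta_rot": [0, 0, 0], "travel": [0, 0, 0], "fingers": 1}, {"delta_rot": [0, 0, 0], "travel": [0, 0, 0], "fingers": -1}, {"delta_rot": [0, 0, 0], "travel": [0, 0, 0], "fingers": -1}, {"delta_rot": [0, 0, 0], "travel": [0, 0, 0], "fingers": -1}, {"delta_rot": [0, 0, 0], "travel": [0, 0, 0.4], "fingers": -1}]'

```text
clock: 16.2
tcp_pos: [0.6034, -0.1892, 0.0496]
orientation: [-0.001, 0.173, 0.985, 0.0]
wrist_force: [-0.5, 1.0, -0.4]
finger_gap: 0.085
grip_force: 0.0
```

carry_out --series '[{"delta_rot": [0, 0, 0], "travel": [0, 0, 1], "fingers": -1}, {"delta_rot": [0, 0, 0], "travel": [0, 0, 1], "fingers": -1}, {"delta_rot": [0, 0, 0], "travel": [0, 0, 1], "fingers": -1}, {"delta_rot": [0, 0, 0.5], "travel": [-1, 0.8, 0.3], "fingers": -1}, {"delta_rot": [0, 0, 0.5], "travel": [-1, 0.8, 0.3], "fingers": -1}]'

```text
clock: 16.82
tcp_pos: [0.5539, -0.1493, 0.1411]
orientation: [0.001, 0.123, 0.992, -0.0]
wrist_force: [-0.7, -0.3, 0.3]
finger_gap: 0.0854
grip_force: 0.0
```

carry_out --series '[{"delta_rot": [0, 0, 0.5], "travel": [-1, 0.8, 0.3], "fingers": -1}, {"delta_rot": [0, 0, 0.5], "travel": [-1, 0.8, 0.3], "fingers": -1}, {"delta_rot": [0, 0, 0.5], "travel": [-1, 0.8, 0.3], "fingers": -1}, {"delta_rot": [0, 0, 0.5], "travel": [-1, 0.8, 0], "fingers": -1}, {"delta_rot": [0, 0, 0.5], "travel": [-1, 0.8, 0], "fingers": -1}]'

```text
clock: 17.45
tcp_pos: [0.4285, -0.0489, 0.1633]
orientation: [0.001, -0.002, 1.0, -0.0]
wrist_force: [-0.1, 0.5, 0.3]
finger_gap: 0.0855
grip_force: 0.0
```

carry_out --series '[{"delta_rot": [0, 0, 0], "travel": [-0.5, 0.9, 0], "fingers": -1}, {"delta_rot": [0, 0, 0], "travel": [-0.5, 0.9, 0], "fingers": -1}, {"delta_rot": [0, 0, 0], "travel": [0, 0, 0], "fingers": -1}]'

```text
clock: 17.82
tcp_pos: [0.4033, -0.0035, 0.1631]
orientation: [0.0, -0.002, 1.0, -0.0]
wrist_force: [0.5, -0.4, 0.9]
finger_gap: 0.0858
grip_force: 0.0
```

```bash
python3 - <<'E'
from h import *
d=wrist('w5'); print(env.get_state()['tcp_pos'],proj(d,[[.4343,0,.055],[.49,.002,.008],[.603,-.189,.069],[.6446,-.0008,.014]]).round(0))
E
```

```text
[ 0.40428764 -0.00424538  0.16312681] [[290. 236.]
 [290. 268.]
 [ 92. 403.]
 [287. 388.]]
```

View pics/w5.png

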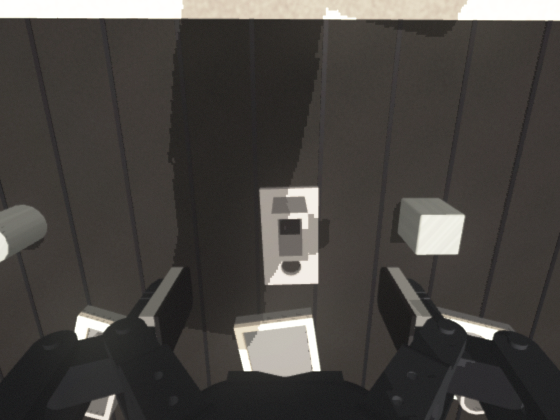

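W5 shows the long stub's neck top at (290,237) and its hole at (290,267), both as predicted. I'll refine its yaw.

```bash
python3 - <<'E'
from h import *
W={n:dict(np.load(f'pics/{n}.npz')) for n in('w2','w5')}
d=W['w5']; g=d['color']
m=np.zeros(g.shape[:2],np.uint8); m[180:292,250:330]=(g[180:292,250:330].min(2)>70); 
cs,_=cv2.findContours(m,cv2.RETR_EXTERNAL,cv2.CHAIN_APPROX_NONE); c=max(cs,key=cv2.contourArea)[:,0]
P=plane(d,c,.008)
r=cv2.minAreaRect((P[:,:2]*1e4).astype(np.float32)); print(np.round(np.array(r[0])/1e4,4),np.array(r[1])/10,r[2])
# flange side lines
for s in(-1,1):
    k=np.abs(P[:,1]-s*.028)<.004; k&=np.abs(P[:,0]-.455)<.045; f=np.polyfit(P[k,0],P[k,1],1); print('side',k.sum(),np.degrees(np.arctan(f[0])),np.polyval(f,.456))
cv2.imwrite('pics/c5.png',cv2.resize(g[180:292,250:330],None,fx=6,fy=5.3,interpolation=cv2.INTER_CUBIC)[:,:,::-1])
E
```

```text
[0.4568 0.0013] [108.41459961  57.9425293 ] 2.1221346855163574
side 83 2.037063520545474 -0.027131608575339364
side 83 2.3020747019954997 0.029651815334540498
```

View pics/c5.png

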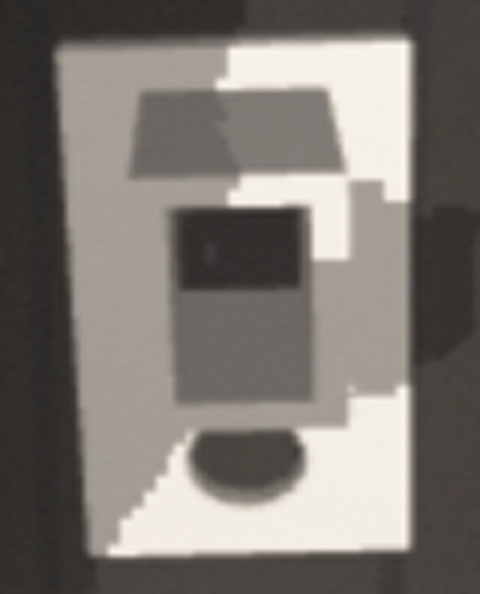

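The crop shows a rectangular neck, with its bore centre at image (290.3,237.5). The stub yaw is 2.15° and its origin is at about (0.4347,0.0003).

carry_out --series '[{"delta_rot": [0, 0, 0.17], "travel": [0.62, 0.08, -0.9], "fingers": -1}, {"delta_rot": [0, 0, 0.16], "travel": [0.61, 0.08, -0.9], "fingers": -1}, {"delta_rot": [0, 0, 0], "travel": [0, 0, -0.95], "fingers": -1}, {"delta_rot": [0, 0, 0], "travel": [0, 0, -0.95], "fingers": -1}, {"delta_rot": [0, 0, 0], "travel": [0, 0, -0.95], "fingers": -1}]'

```text
clock: 18.5
tcp_pos: [0.436, -0.0014, 0.0456]
orientation: [0.001, -0.017, 1.0, -0.0]
wrist_force: [-0.4, 0.0, -0.3]
finger_gap: 0.0856
grip_force: 0.0
```

carry_out --series '[{"delta_rot": [0, 0, 0], "travel": [0, 0, -0.95], "fingers": -1}, {"delta_rot": [0, 0, 0], "travel": [0, 0, 0], "fingers": 1}, {"delta_rot": [0, 0, 0], "travel": [0, 0, 0], "fingers": 1}, {"delta_rot": [0, 0, 0], "travel": [0, 0, 0], "fingers": 1}, {"delta_rot": [0, 0, 0], "travel": [0, 0, 0], "fingers": 1}]'

```text
clock: 19.12
tcp_pos: [0.436, -0.0006, 0.0235]
orientation: [0.001, -0.018, 1.0, -0.0]
wrist_force: [-0.4, -0.2, 5.0]
finger_gap: 0.0293
grip_force: 41.4
```

carry_out --series '[{"delta_rot": [0, 0, 0], "travel": [0, 0, 0], "fingers": 1}, {"delta_rot": [0, 0, 0], "travel": [0, 0, 0], "fingers": 1}, {"delta_rot": [0, 0, 0], "travel": [0, 0, 0.4], "fingers": 1}, {"delta_rot": [0, 0, 0], "travel": [0, 0, 1], "fingers": 1}, {"delta_rot": [0, 0, 0], "travel": [0, 0, 1], "fingers": 1}]'

```text
clock: 19.75
tcp_pos: [0.434, -0.0003, 0.0831]
orientation: [-0.001, -0.018, 1.0, 0.0]
wrist_force: [0.1, -1.0, -1.8]
finger_gap: 0.0294
grip_force: 40.5
```

carry_out --series '[{"delta_rot": [0, 0, 0.156], "travel": [0.895, -0.05, 0.3], "fingers": 1}, {"delta_rot": [0, 0, 0.156], "travel": [0.895, -0.05, 0], "fingers": 1}, {"delta_rot": [0, 0, 0.156], "travel": [0.895, -0.05, 0], "fingers": 1}, {"delta_rot": [0, 0, 0.156], "travel": [0.895, -0.05, 0], "fingers": 1}, {"delta_rot": [0, 0, 0.156], "travel": [0.895, -0.05, 0], "fingers": 1}]'

```text
clock: 20.38
tcp_pos: [0.5468, -0.0066, 0.09]
orientation: [-0.0, -0.057, 0.998, 0.0]
wrist_force: [-0.3, -0.5, -1.8]
finger_gap: 0.0293
grip_force: 40.6
```

carry_out --series '[{"delta_rot": [0, 0, 0.156], "travel": [0.895, -0.05, 0], "fingers": 1}, {"delta_rot": [0, 0, 0.156], "travel": [0.895, -0.05, -0.3], "fingers": 1}, {"delta_rot": [0, 0, 0], "travel": [0, 0, -0.5], "fingers": 1}, {"delta_rot": [0, 0, 0], "travel": [0, 0, 0], "fingers": 1}]'

```text
clock: 20.88
tcp_pos: [0.5889, -0.0088, 0.0682]
orientation: [-0.002, -0.072, 0.997, 0.001]
wrist_force: [0.1, -0.4, -1.6]
finger_gap: 0.0297
grip_force: 40.5
```

carry_out --series '[{"delta_rot": [0, 0, 0.02], "travel": [0.07, 0, -0.6], "fingers": 1}, {"delta_rot": [0, 0, 0], "travel": [0, 0, -0.4], "fingers": 1}, {"delta_rot": [0, 0, 0], "travel": [0, 0, -0.14], "fingers": 1}, {"delta_rot": [0, 0, 0], "travel": [0, 0, 0], "fingers": 1}]'

```text
clock: 21.38
tcp_pos: [0.5927, -0.0091, 0.041]
orientation: [-0.0, -0.073, 0.997, 0.0]
wrist_force: [-0.3, 0.6, -1.7]
finger_gap: 0.0296
grip_force: 40.5
```

carry_out --series '[{"delta_rot": [0, 0, 0], "travel": [-0.03, 0, -0.1], "fingers": 1}, {"delta_rot": [0, 0, 0], "travel": [0, 0, -0.04], "fingers": 1}, {"delta_rot": [0, 0, 0], "travel": [0, 0, 0], "fingers": 1}]'

```text
clock: 21.75
tcp_pos: [0.5924, -0.0092, 0.0379]
orientation: [0.0, -0.073, 0.997, 0.0]
wrist_force: [-0.9, 0.3, -2.4]
finger_gap: 0.0294
grip_force: 40.5
```

carry_out --series '[{"delta_rot": [0, 0, 0], "travel": [0, 0, 0], "fingers": -1}, {"delta_rot": [0, 0, 0], "travel": [0, 0, 0], "fingers": -1}, {"delta_rot": [0, 0, 0], "travel": [0, 0, 0], "fingers": -1}, {"delta_rot": [0, 0, 0], "travel": [0, 0, 0.4], "fingers": -1}, {"delta_rot": [0, 0, 0], "travel": [0, 0, 1], "fingers": -1}]'

```text
clock: 22.38
tcp_pos: [0.5914, -0.009, 0.0726]
orientation: [-0.001, -0.073, 0.997, 0.0]
wrist_force: [-0.0, -0.3, 0.2]
finger_gap: 0.0858
grip_force: 0.0
```

carry_out --series '[{"delta_rot": [0, 0, 0], "travel": [0, 0, 1], "fingers": -1}, {"delta_rot": [0, 0, 0], "travel": [0, 0, 1], "fingers": -1}, {"delta_rot": [0, 0, -0.3], "travel": [-0.3, 1, 0.5], "fingers": -1}, {"delta_rot": [0, 0, -0.3], "travel": [-0.3, 1, 0.5], "fingers": -1}, {"delta_rot": [0, 0, -0.3], "travel": [-0.3, 1, 0.5], "fingers": -1}]'

```text
clock: 23.0
tcp_pos: [0.5698, 0.0665, 0.1617]
orientation: [0.001, -0.028, 1.0, 0.0]
wrist_force: [-0.2, 0.3, 0.1]
finger_gap: 0.0853
grip_force: 0.0
```

carry_out --series '[{"delta_rot": [0, 0, -0.3], "travel": [-0.3, 1, 0.5], "fingers": -1}, {"delta_rot": [0, 0, -0.3], "travel": [-0.3, 1, 0], "fingers": -1}, {"delta_rot": [0, 0, 0], "travel": [-0.3, 1, 0], "fingers": -1}, {"delta_rot": [0, 0, 0], "travel": [-0.3, 1, 0], "fingers": -1}, {"delta_rot": [0, 0, 0], "travel": [0, 0, 0], "fingers": -1}]'

```text
clock: 23.62
tcp_pos: [0.5394, 0.1672, 0.1736]
orientation: [0.0, 0.0, 1.0, 0.0]
wrist_force: [-0.1, -0.1, -0.8]
finger_gap: 0.0857
grip_force: 0.0
```

```bash
python3 - <<'E'
from h import *
d=wrist('w6'); print(env.get_state()['tcp_pos'],proj(d,[[.567,.355,.06],[.591,-.009,.069],[.6446,-.0009,.022],[.6446,-.0009,.014]]).round(1))
cv2.imwrite('pics/w6.png',d['color'][:,:,::-1])
t=save('top','top2'); np.savez('pics/top2.npz',**t)
print(proj(t,[[.6446,-.0009,.022],[.567,.357,.06]]).round(1))
a=cv2.resize(t['color'][140:270,80:440],(798,288),interpolation=cv2.INTER_CUBIC)
b=cv2.resize(t['color'][135:215,285:345],(216,288),interpolation=cv2.INTER_CUBIC)
s=save('scene','sc2'); np.savez('pics/sc2.npz',**s); c=cv2.resize(s['color'][195:285,120:320],(582,262),interpolation=cv2.INTER_CUBIC)
o=np.zeros((600,798,3),np.uint8); o[:288]=a; o[300:588,:216]=b; o[300:562,216:798]=c
cv2.imwrite('pics/s6.png',o[:,:,::-1])
E
```

```text
[0.53986211 0.16635073 0.17351207] [[505.2 229.9]
 [ 78.7 260.7]
 [124.  285.3]
 [127.6 281.2]]
[[313.  159.5]
 [169.3 184. ]]
```

View pics/w6.png

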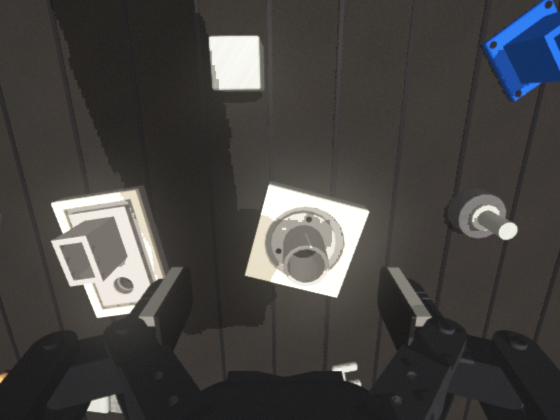

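View pics/s6.png

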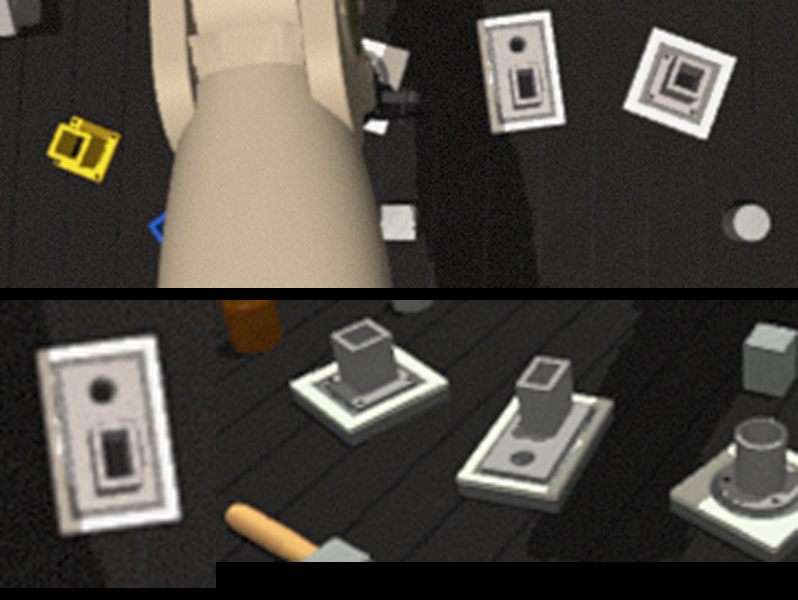

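W6 and the other crops show all three stubs seated, with the long stub's flange hole at (123,284) against a prediction of (124,285). The pin top is at (509,230). Next, closer to the pin.

carry_out --series '[{"delta_rot": [0, 0, 0], "travel": [-0.1, 0.95, 0], "fingers": -1}, {"delta_rot": [0, 0, 0], "travel": [-0.1, 0.95, 0], "fingers": -1}, {"delta_rot": [0, 0, 0], "travel": [-0.1, 0.95, 0], "fingers": -1}, {"delta_rot": [0, 0, 0], "travel": [-0.1, 0.95, 0], "fingers": -1}, {"delta_rot": [0, 0, 0], "travel": [-0.1, 0.95, 0], "fingers": -1}]'

```text
clock: 24.4
tcp_pos: [0.528, 0.2842, 0.1729]
orientation: [0.0, 0.003, 1.0, -0.0]
wrist_force: [1.0, -0.3, -0.2]
finger_gap: 0.0853
grip_force: 0.0
```

carry_out --series '[{"delta_rot": [0, 0, 0], "travel": [-0.1, 0.95, 0], "fingers": -1}, {"delta_rot": [0, 0, 0], "travel": [-0.1, 0.95, 0], "fingers": -1}, {"delta_rot": [0, 0, 0], "travel": [-0.1, 0.95, 0], "fingers": -1}, {"delta_rot": [0, 0, 0], "travel": [0, 0, 0], "fingers": -1}]'

```text
clock: 24.9
tcp_pos: [0.5197, 0.3575, 0.1726]
orientation: [0.0, 0.001, 1.0, 0.0]
wrist_force: [0.1, -1.2, -0.1]
finger_gap: 0.0857
grip_force: 0.0
```

```bash
python3 - <<'E'
from h import *
d=wrist('w7'); print(env.get_state()['tcp_pos'],proj(d,[[.567,.355,.061]]).round(1))
W=dict(np.load('pics/w6.npz'))
def crop(D,x,y,r=40): 
    print(x-r,y-r); return cv2.resize(D['color'][y-r:y+r,x-r:x+r],(399,399),interpolation=cv2.INTER_CUBIC)
p=proj(d,[.567,.355,.045])[0].astype(int)
cv2.imwrite('pics/s7.png',np.hstack([crop(W,490,222),crop(d,*p)])[:,:,::-1])
E
```

```text
[0.5197752  0.35654716 0.17257678] [[282.8 252.2]]
450 182
242 204
```

View pics/s7.png

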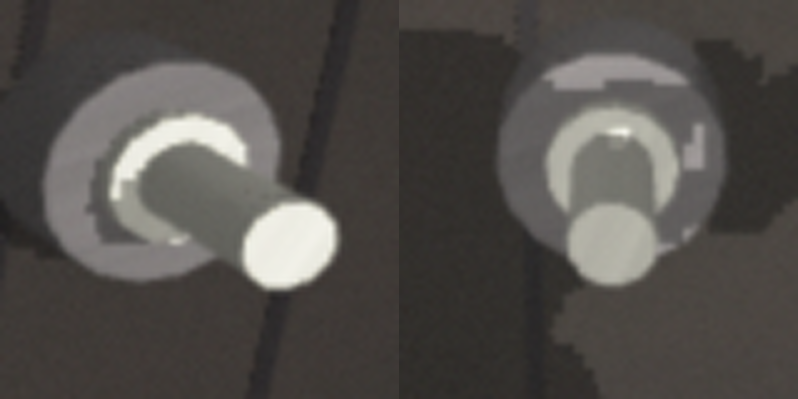

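S7 gives the pin grip top in w6 at (508.3,231.5) and in w7 at (284.7,253.1). The collar in w7 is at about (284.7,237.7).

```bash
python3 - <<'E'
from h import *
W={n:dict(np.load(f'pics/{n}.npz')) for n in('w1','w4','w6','w7')}
def t(*a):
    L=[]
    for n,p in a: o,v=ray(W[n],p); L.append((o,v[0]))
    return tri(L)
print(t(('w6',(508.3,231.5)),('w7',(284.7,253.1))))
print(plane(W['w7'],[(284.7,253.1)],.061),plane(W['w7'],[(284.7,237.7)],.029))
# hole in flange now, from w6
D=W['w6']; g=D['color'][268:300,108:140].min(2); m=(g<95).astype(np.uint8)
cs,_=cv2.findContours(m,cv2.RETR_EXTERNAL,cv2.CHAIN_APPROX_NONE)
for c in cs:
    if cv2.contourArea(c)>60: (x,y),s,a=cv2.minAreaRect(c); print(x+108,y+268,s,plane(D,[(x+108,y+268)],.022))
T=dict(np.load('pics/top2.npz')); g=T['color'][150:170,302:324].min(2); print(g.min(),np.median(g)); m=(g<110).astype(np.uint8)
cs,_=cv2.findContours(m,cv2.RETR_EXTERNAL,cv2.CHAIN_APPROX_NONE)
for c in cs:
    if 10<cv2.contourArea(c)<90: (x,y),s,a=cv2.minAreaRect(c); print('top',x+302,y+150,s,plane(T,[(x+302,y+150)],.022),plane(T,[(x+302,y+150)],.014))
E
```

```text
(array([0.56764322, 0.35666496, 0.06172187]), [np.float64(0.00012103048244331598), np.float64(0.00012103048244338235)])
[[0.56787086 0.35665338 0.061     ]] [[0.56753244 0.35667238 0.029     ]]
27 182.0
top 312.7500009536743 159.74999904632568 (6.363960266113281, 5.656853675842285) [[ 6.43983923e-01 -1.87672909e-04  2.20000000e-02]] [[ 6.45655997e-01 -5.72503478e-04  1.40000000e-02]]
```

carry_out --series '[{"delta_rot": [0, 0, 0], "travel": [0.96, 0, -0.9], "fingers": -1}, {"delta_rot": [0, 0, 0], "travel": [0.96, -0.01, -0.9], "fingers": -1}, {"delta_rot": [0, 0, 0], "travel": [0, 0, -1], "fingers": -1}, {"delta_rot": [0, 0, 0], "travel": [0, 0, -1], "fingers": -1}, {"delta_rot": [0, 0, 0], "travel": [0, 0, 0], "fingers": -1}]'

```text
clock: 25.58
tcp_pos: [0.5664, 0.354, 0.0754]
orientation: [-0.002, 0.002, 1.0, -0.001]
wrist_force: [-0.5, 0.2, 0.6]
finger_gap: 0.0851
grip_force: 0.0
```

carry_out --series '[{"delta_rot": [0, 0, 0], "travel": [0.04, 0.06, -0.85], "fingers": -1}, {"delta_rot": [0, 0, 0], "travel": [0, 0, -0.85], "fingers": -1}, {"delta_rot": [0, 0, 0], "travel": [0, 0, 0], "fingers": -1}]'

```text
clock: 25.95
tcp_pos: [0.5682, 0.3564, 0.035]
orientation: [-0.001, 0.002, 1.0, -0.0]
wrist_force: [-0.3, -0.4, -0.1]
finger_gap: 0.0853
grip_force: 0.0
```

```bash
python3 - <<'E'
from h import *
import time
for i in range(4): print(env.get_state()['tcp_pos'].round(4)); env.read_camera('scene')
E
```

```text
[0.5682 0.3564 0.035 ]
[0.5689 0.3568 0.036 ]
[0.5696 0.3572 0.0368]
[0.5699 0.3574 0.0371]
```

carry_out --series '[{"delta_rot": [0, 0, 0], "travel": [0, 0, 0], "fingers": 1}, {"delta_rot": [0, 0, 0], "travel": [0, 0, 0], "fingers": 1}, {"delta_rot": [0, 0, 0], "travel": [0, 0, 0], "fingers": 1}, {"delta_rot": [0, 0, 0], "travel": [0, 0, 0], "fingers": 1}, {"delta_rot": [0, 0, 0], "travel": [0, 0, 0], "fingers": 1}]' --squeeze 50

```text
clock: 26.78
tcp_pos: [0.569, 0.3572, 0.0355]
orientation: [0.0, 0.002, 1.0, 0.0]
wrist_force: [0.8, -0.0, 1.0]
finger_gap: 0.0142
grip_force: 48.7
```

carry_out --series '[{"delta_rot": [0, 0, 0], "travel": [0, 0, 0], "fingers": 1}, {"delta_rot": [0, 0, 0], "travel": [0, 0, 0], "fingers": 1}, {"delta_rot": [0, 0, 0], "travel": [0, 0, 0], "fingers": 1}]'

```text
clock: 27.15
tcp_pos: [0.569, 0.3572, 0.0355]
orientation: [0.0, 0.002, 1.0, 0.0]
wrist_force: [-0.5, -0.4, 2.3]
finger_gap: 0.0145
grip_force: 48.7
```

carry_out --series '[{"delta_rot": [0, 0, 0], "travel": [0, 0, 0.4], "fingers": 1}, {"delta_rot": [0, 0, 0], "travel": [0, 0, 0.9], "fingers": 1}, {"delta_rot": [0, 0, 0], "travel": [0, 0, 0.9], "fingers": 1}, {"delta_rot": [0, 0, 0], "travel": [0, 0, 0.9], "fingers": 1}, {"delta_rot": [0, 0, 0], "travel": [0, 0, 0.9], "fingers": 1}]'

```text
clock: 27.78
tcp_pos: [0.5687, 0.3569, 0.1363]
orientation: [-0.0, 0.002, 1.0, -0.0]
wrist_force: [0.7, 0.5, -1.1]
finger_gap: 0.0144
grip_force: 48.7
```

carry_out --series '[{"delta_rot": [0, 0, 0], "travel": [0.204, -0.952, 0], "fingers": 1}, {"delta_rot": [0, 0, 0], "travel": [0.204, -0.952, 0], "fingers": 1}, {"delta_rot": [0, 0, 0], "travel": [0.204, -0.952, 0], "fingers": 1}, {"delta_rot": [0, 0, 0], "travel": [0.204, -0.952, 0], "fingers": 1}, {"delta_rot": [0, 0, 0], "travel": [0.204, -0.952, 0], "fingers": 1}]'

```text
clock: 28.4
tcp_pos: [0.5942, 0.2354, 0.1344]
orientation: [-0.001, 0.003, 1.0, -0.0]
wrist_force: [0.2, -0.8, -1.0]
finger_gap: 0.0142
grip_force: 48.8
```

carry_out --series '[{"delta_rot": [0, 0, 0], "travel": [0.204, -0.952, 0], "fingers": 1}, {"delta_rot": [0, 0, 0], "travel": [0.204, -0.952, 0], "fingers": 1}, {"delta_rot": [0, 0, 0], "travel": [0.204, -0.952, 0], "fingers": 1}, {"delta_rot": [0, 0, 0], "travel": [0.204, -0.952, 0], "fingers": 1}, {"delta_rot": [0, 0, 0], "travel": [0.204, -0.952, 0], "fingers": 1}]'

```text
clock: 29.02
tcp_pos: [0.6193, 0.1165, 0.1343]
orientation: [-0.001, 0.003, 1.0, -0.0]
wrist_force: [0.7, 0.0, -0.5]
finger_gap: 0.0141
grip_force: 48.8
```

carry_out --series '[{"delta_rot": [0, 0, 0], "travel": [0.204, -0.952, 0], "fingers": 1}, {"delta_rot": [0, 0, 0], "travel": [0.204, -0.952, 0], "fingers": 1}, {"delta_rot": [0, 0, 0], "travel": [0.204, -0.952, 0], "fingers": 1}, {"delta_rot": [0, 0, 0], "travel": [0.204, -0.952, 0], "fingers": 1}, {"delta_rot": [0, 0, 0], "travel": [0.204, -0.952, 0], "fingers": 1}]'

```text
clock: 29.65
tcp_pos: [0.6455, -0.0017, 0.1352]
orientation: [-0.0, 0.002, 1.0, 0.0]
wrist_force: [-0.0, 0.1, -0.7]
finger_gap: 0.0141
grip_force: 48.8
```

carry_out --series '[{"delta_rot": [0, 0, 0], "travel": [0, 0, 0], "fingers": 1}, {"delta_rot": [0, 0, 0], "travel": [0, 0, 0], "fingers": 1}]'

```text
clock: 29.9
tcp_pos: [0.6453, 0.0, 0.1352]
orientation: [-0.0, 0.002, 1.0, 0.0]
wrist_force: [-0.4, 0.2, -0.6]
finger_gap: 0.0141
grip_force: 48.8
```

```bash
python3 - <<'E'
from h import *
d=wrist('w8')
for i in range(3): print(env.get_state()['tcp_pos'].round(4)); s=env.read_camera('scene')
np.savez('pics/sc8.npz',**s); p=proj(s,[[.6443,-.0005,.022],[.6443,-.0005,.1]]);print(p); print(proj(d,[[.6443,-.0005,.1],[.6443,-.0005,.022]]))
x,y=p.mean(0).astype(int)
a=cv2.resize(s['color'][y-50:y+50,x-50:x+50],(400,400),interpolation=cv2.INTER_CUBIC);print(x-50,y-50)
b=cv2.resize(d['color'][240:400,200:360],(398,400))
cv2.imwrite('pics/s8.png',np.hstack([a,b])[:,:,::-1])
E
```

```text
[6.452e-01 5.000e-04 1.353e-01]
[0.6452 0.0007 0.1353]
[0.6452 0.0009 0.1353]
[[225.32599453 248.96056848]
 [221.96996517 221.2325072 ]]
[[285.06205495 236.9070979 ]
 [284.87922003 198.60024884]]
173 185
```

View pics/s8.png

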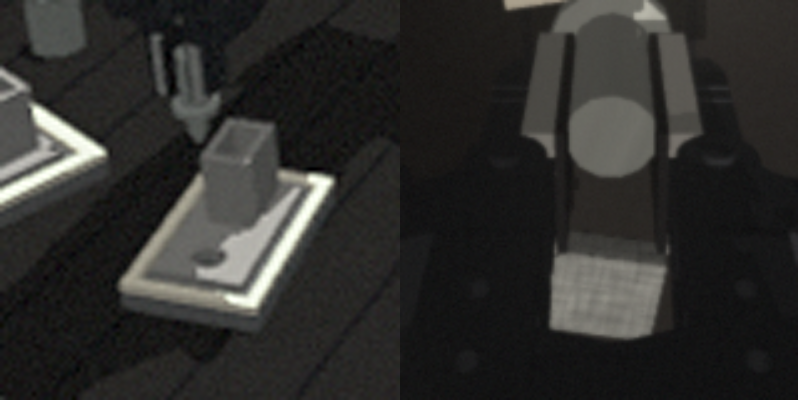

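S8 shows the flange hole at scene (225.3,249.0) and the pin tip at (222.3,219.8). Both match the projections, so the pin is on axis and I can descend.

carry_out --series '[{"delta_rot": [0, 0, 0], "travel": [0, -0.02, -0.9], "fingers": 1}, {"delta_rot": [0, 0, 0], "travel": [0, 0, -0.9], "fingers": 1}, {"delta_rot": [0, 0, 0], "travel": [0, 0, -0.8], "fingers": 1}, {"delta_rot": [0, 0, 0], "travel": [0, 0, -0.4], "fingers": 1}, {"delta_rot": [0, 0, 0], "travel": [0, 0, 0], "fingers": 1}]'

```text
clock: 30.72
tcp_pos: [0.6449, 0.0001, 0.0598]
orientation: [-0.001, 0.001, 1.0, 0.0]
wrist_force: [0.5, -0.0, -0.9]
finger_gap: 0.0145
grip_force: 48.8
```

carry_out --series '[{"delta_rot": [0, 0, 0], "travel": [0, 0, 0], "fingers": 1}, {"delta_rot": [0, 0, 0], "travel": [0, 0, 0], "fingers": 1}]'

```text
clock: 30.98
tcp_pos: [0.6461, -0.0005, 0.0614]
orientation: [0.001, 0.002, 1.0, -0.0]
wrist_force: [0.5, 1.0, -1.4]
finger_gap: 0.014
grip_force: 48.8
```

Position within 1 mm; lowering in small steps.

carry_out --series '[{"delta_rot": [0, 0, 0], "travel": [0, 0, -0.2], "fingers": 1}, {"delta_rot": [0, 0, 0], "travel": [0, 0, -0.2], "fingers": 1}, {"delta_rot": [0, 0, 0], "travel": [0, 0, -0.2], "fingers": 1}, {"delta_rot": [0, 0, 0], "travel": [0, 0, 0], "fingers": 1}]'

```text
clock: 31.48
tcp_pos: [0.6448, -0.0004, 0.0444]
orientation: [-0.001, 0.002, 1.0, 0.0]
wrist_force: [0.0, -0.2, -2.0]
finger_gap: 0.0142
grip_force: 48.8
```

carry_out --series '[{"delta_rot": [0, 0, 0], "travel": [0, 0, -0.15], "fingers": 1}, {"delta_rot": [0, 0, 0], "travel": [0, 0, -0.15], "fingers": 1}, {"delta_rot": [0, 0, 0], "travel": [0, 0, -0.1], "fingers": 1}, {"delta_rot": [0, 0, 0], "travel": [0, 0, 0], "fingers": 1}]'

```text
clock: 31.98
tcp_pos: [0.6452, -0.0004, 0.035]
orientation: [-0.0, 0.002, 1.0, 0.0]
wrist_force: [1.0, 0.1, -0.3]
finger_gap: 0.014
grip_force: 48.8
```

carry_out --series '[{"delta_rot": [0, 0, 0], "travel": [0, 0, -0.08], "fingers": 1}, {"delta_rot": [0, 0, 0], "travel": [0, 0, -0.08], "fingers": 1}, {"delta_rot": [0, 0, 0], "travel": [0, 0, 0], "fingers": 1}]'

```text
clock: 32.35
tcp_pos: [0.6458, -0.0004, 0.0334]
orientation: [0.001, 0.002, 1.0, -0.0]
wrist_force: [-3.8, 0.7, 10.2]
finger_gap: 0.0144
grip_force: 50.0
```

The collar has met the flange at the expected height, with a 10 N reaction. Releasing and backing off.

carry_out --series '[{"delta_rot": [0, 0, 0], "travel": [0, 0, 0], "fingers": -1}, {"delta_rot": [0, 0, 0], "travel": [0, 0, 0], "fingers": -1}, {"delta_rot": [0, 0, 0], "travel": [0, 0, 0], "fingers": -1}, {"delta_rot": [0, 0, 0], "travel": [0, 0, 0], "fingers": -1}, {"delta_rot": [0, 0, 0], "travel": [0, 0, 0.5], "fingers": -1}]'

```text
clock: 32.98
tcp_pos: [0.6443, -0.0003, 0.043]
orientation: [-0.001, 0.002, 1.0, 0.0]
wrist_force: [0.2, 1.0, 0.0]
finger_gap: 0.0853
grip_force: 0.0
```

carry_out --series '[{"delta_rot": [0, 0, 0], "travel": [0, 0, 1], "fingers": -1}, {"delta_rot": [0, 0, 0], "travel": [0, 0, 1], "fingers": -1}, {"delta_rot": [0, 0, 0], "travel": [0, 0, 1], "fingers": -1}, {"delta_rot": [0, 0, 0], "travel": [-1, 0, 0.8], "fingers": -1}, {"delta_rot": [0, 0, 0], "travel": [-1, 0, 0.6], "fingers": -1}]'

```text
clock: 33.6
tcp_pos: [0.5955, -0.0005, 0.1558]
orientation: [0.001, 0.002, 1.0, -0.0]
wrist_force: [1.1, 0.5, 0.1]
finger_gap: 0.0853
grip_force: 0.0
```

carry_out --series '[{"delta_rot": [0, 0, 0], "travel": [-1, 0, 0.4], "fingers": -1}, {"delta_rot": [0, 0, 0], "travel": [-1, 0, 0.4], "fingers": -1}, {"delta_rot": [0, 0, 0], "travel": [-1, 0, 0], "fingers": -1}, {"delta_rot": [0, 0, 0], "travel": [0, 0, 0], "fingers": -1}, {"delta_rot": [0, 0, 0], "travel": [0, 0, 0], "fingers": -1}]'

```text
clock: 34.22
tcp_pos: [0.5214, -0.0006, 0.1746]
orientation: [0.001, 0.002, 1.0, -0.0]
wrist_force: [-0.2, 0.1, -0.3]
finger_gap: 0.085
grip_force: 0.0
```

```bash
python3 - <<'E'
from h import *
d=wrist('w9'); s=save('scene','sc9'); print(env.get_state()['tcp_pos'],proj(s,[[.6443,-.0005,.059],[.6443,-.0005,.027]]))
a=cv2.resize(s['color'][195:290,130:350],(798,345),interpolation=cv2.INTER_CUBIC)
b=cv2.resize(d['color'][180:400,120:460],(385,250))
o=np.zeros((595,798,3),np.uint8);o[:345]=a;o[345:,:385]=b
cv2.imwrite('pics/s9.png',o[:,:,::-1])
E
```

```text
[ 0.52142258 -0.00052737  0.17402297] [[223.77371498 236.13538203]
 [225.12023024 247.26051039]]
```

View pics/s9.png

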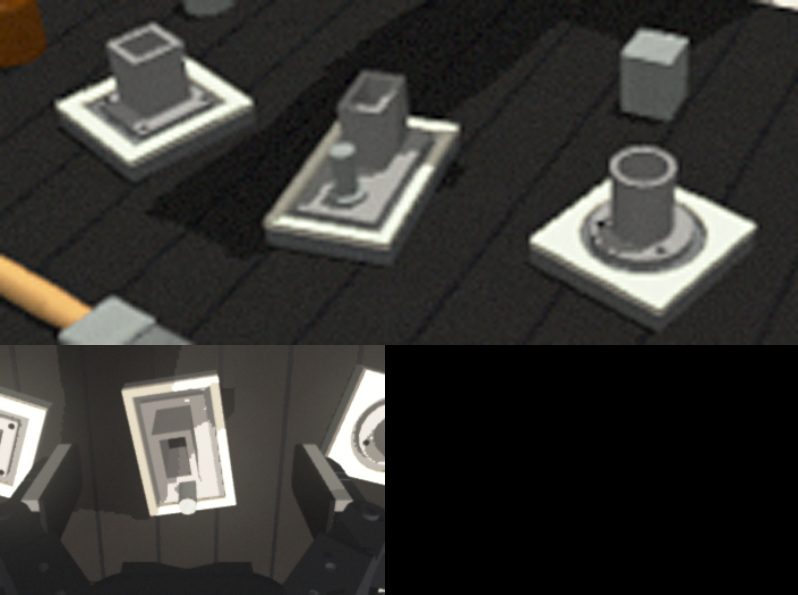

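The final view shows all three stubs flat in their pockets. The pin stands upright with its collar on the flange; its top is at scene (224.6,236.4) against (223.8,236.1) predicted when home. The gripper is clear.

```bash
python3 -c "
from workcell import env
print(env.hand_in())"
```

```text
the job is handed in; nothing more can be done
None
```

The job is handed in after about 34 s: all three stubs lie flat in their matching pallets, the pin is upright and fully home through both holes, and the offcuts and look-alikes were left alone.

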